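One turn of the stock carousel's hand wheel, then lock it

TASK

Bring the next bin of the parts carousel round: with the fingertips push the red upright handle of the hand wheel clockwise (seen from above) through exactly one full turn, so that it stops at the white mark where it started, never taking the handle between the fingers. Then press the yellow lock button fully down and move clear. Turn the carousel only through the wheel, without touching the carousel itself, and leave the carton, tape roll, jar and screwdriver where they are.

Things in the scene. Friction and masses are not known exactly. Their poses are not given: they have to be found in the camera images.
- wheel_centre (a point): Centre of the hand wheel, on its vertical axis at the height of its rim (125 mm above the table). Black ring rim, 156 mm outer diameter, 16 mm thick, three steel spokes, on a dark steel pedestal that is screwed down. The wheel turns in its own level plane and carries nothing that can be lifted off.
- handle_top (a point): Centre of the flat top of the red upright handle, 205 mm above the table. The handle is a round grip, 24 mm in diameter, free to spin on its own upright pin, standing 72 mm clear above the rim, 70 mm from the wheel's axis, at the end of one spoke. It goes round with the wheel.
- mark (a point): Top of the white upright pointer (22 mm wide) that is fixed to the pedestal 108 mm from the wheel's axis, just outside the rim and level with it (122 mm above the table). It marks the direction in which the handle stands at the start and must stand again at the end.
- wheel (a joint): Angle of the hand wheel (rad): 0 at the start with the handle at the white mark, growing clockwise seen from above; one full turn reads 6.283. Stiff enough to stay where it is left: about 3 to 4 N at the handle turns it. One turn moves the carousel on by one bin (an eighth of a turn).
- carousel: Eight-sided parts carousel to the left of the wheel, 280 mm across flats, with open bins of small electrical parts; origin on its axis under its floor, 40 mm above the table; its top (the hub) is 121 mm above the table. Geared to the wheel: it turns clockwise by an eighth of a turn for each turn of the wheel. Not to be touched.
- lock_top (a point): Centre of the top of the yellow lock button, a flat mushroom head 48 mm in diameter, on a grey column 64 mm square to the right of the wheel. Its top is 164 mm above the table when up and 150 mm when fully down.
- lock (a joint): Travel of the lock button (m): 0 up, 0.014 fully down against its stop. It slides straight down under about 5 N and stays where it is left.
- carton_centre (a point): Centre of a loose cardboard carton, 60 x 100 x 45 mm high, on the table to the right of the lock.
- tape_centre (a point): Centre of a loose blue tape roll lying flat, 90 mm in diameter, 22 mm high, on the table beyond the wheel.
- jar_centre (a point): Centre of a loose clear jar with a black lid, 56 mm in diameter, 75 mm high, on the table on the robot's side of the lock.
- screwdriver_grip (a point): Middle of the green handle of a loose screwdriver lying on the table on the robot's side of the wheel.

How it is judged:
By the outcome, as a careful person would: the job done as asked, in the order asked, and still so for the second after the job is handed in, with the robot touching nothing.
It also fails if it takes over 67 s, if anything falls off the work surface, if the arm or the gripper's body presses on something with over 40 N, if the wrist force passes 120 N, or if a joint passes its speed limit or range.

ROBOT

A 6-joint arm with a two-finger parallel gripper is mounted at the origin on the work surface. World frame = base frame: x ahead of the robot, y to its left, z up, the work surface at z = 0. Lengths are in mm, angles in rad, forces in N, time in s.
With the tool pointing down it reaches from about 350 to 975 mm from the base axis. Payload 7.1 kg.
Tool frame: the origin (TCP) lies on the front face of the gripper's body, between the roots of the fingers; the fingertips stand 80 mm ahead of it and the grasp point (between the pads) lies 61 mm ahead of it (ctrl.tcp_to_grasp is the distance from the TCP to the grasp point, in mm); z points along the fingers, y is the direction in which the jaws open and shut (so a half turn about z gives the same grasp; the last joint's range is limited). The gripper opens to 88 mm and grips with 3 to 60 N. Pads are 20 mm wide; open, the fingers measure 115 mm over their backs; the gripper's body (75 mm by 178 mm) begins 61 mm behind the grasp point.
Start: joints at [-1.181, 0.423, 1.63, -0, 1.089, -0.019], TCP at [248.458, -573.475, 302.675] pointing down, gripper open.
Joint ranges: [-3, 3], [-0.9, 2.11], [0.09, 2.58], [-1.31, 4.45], [0.11, 2.69], [-2.54, 2.54]. Speed limits (rad/s): [2.39, 2.39, 3.01, 3.14, 3.14, 3.14].

INTERFACE

Orientations are given as a rotation vector (axis times angle).
In Python, from workcell import telemetry, get_image, ctrl gives the robot as it stands.
- The arm moves only by the tool send_rows, never from a script. Its argument "rows" is a list of rows, each a list of 5 numbers: the shift along the tool's x, y, z in m, then the turn about the tool's z in rad, then the opening, from -1 (shut) to 1 (fully open). A call has 1 to 5 rows; each row shifts and turns the commanded pose from where the row before left it, along the tool's axes as they then stand; what a row does not reach is not made up. A row lasts 1/10 s, in which the tool goes at most 50 mm and 8.59 degrees, less where a joint would pass 70% of its speed; a pose out of reach is approached as far as the arm can. A call with a gripper value outside its range is refused whole. The fingers move at their own pace and stop on an object; the grip force is fixed at half the most. Time passes only in rows, so rows that do not move let the fingers close. It gives the time, the measured TCP pose, the force and the opening at its end, in the units of the state.
- telemetry.get_obs(): the state, without advancing time (a new reading comes with each control period).
- get_image(name): name is "side" or "top"; returns a dict with "color" (480x640x3 uint8, blue, green, red), "z_map" (480x640 float32, mm along the optical axis (not along the pixel's ray), 0 where there is no reading), "camera_matrix" (3x3 intrinsics, pixels), "rvec" (rotation vector, rad) and "tvec" (3), from world to camera coordinates, as OpenCV has them. Camera axes: x right, y down, z forward; pixel columns grow to the right and rows downward; lengths in mm; the calibration is good to about 2 mm. A picture is of the moment at which its call begins.
- ctrl.close_job(): hands the job in, once; it reports no verdict.
The state is a dict: "t": time; "qpos": joint angles; "qvel": joint speeds; "joint_torque": joint torques, N m; "ee_pos": TCP position; "orientation": TCP orientation; "ft_force": force on the tool from outside, world axes, zero at the start; "moment": the same for the moment, N m; "width": finger opening in mm.
Only numpy, scipy, OpenCV 4.12 (cv2) and the standard library are available. Lean on these libraries where they do the work, as an engineer would, in place of code of your own. Each camera call takes 0.05 s, during which the arm holds its last target.

## Working session

There is one attempt and no reset: what is moved stays moved. The work goes in short steps, Python scripts to look and compute and a tool call to move; the robot and the scene stay as the last step left them, time stands still between calls to the robot, and variables do not carry over. Pictures are saved under pics/ and viewed, and the job is handed in when it is done.

Besides the shell and the picture viewer there is one more tool, called after "Request:" by a JSON object that holds its "op" and its "data". send_rows: Moves the arm, as the interface text tells. Its arguments: {"type":"object","properties":{"rows":{"type":"array"}},"required":["rows"]}

```bash
mkdir -p pics; ls; python3 - <<'E'
from workcell import telemetry,get_image,ctrl
import cv2,numpy as np
print(telemetry.get_obs())
for n in("top","side"):
    im=get_image(n); cv2.imwrite(f"pics/{n}0.png",im["color"]); np.savez(f"{n}0.npz",**im)
    R=cv2.Rodrigues(np.array(im["rvec"]))[0]; print(n,im["camera_matrix"],-R.T@np.array(im["tvec"]).ravel(),R)
E
```

```text
pics
{'t': 0.0, 'qpos': array([-1.18100046e+00,  4.23832082e-01,  1.63069847e+00, -9.90634971e-06,
        1.08862440e+00, -1.90068151e-02]), 'qvel': array([-0.00094487,  0.00203634, -0.00191977,  0.00027914, -0.00158554,
       -0.00188826]), 'joint_torque': array([-1.85556373e-04, -5.44625938e+01, -2.73666161e+01,  6.44758064e-02,
        2.27202749e-02, -1.06764198e-04]), 'ee_pos': array([ 248.29246754, -573.07753108,  301.90375721]), 'orientation': array([-3.07468963e+00, -6.37379327e-01,  4.65683926e-04]), 'ft_force': array([ 0.54663986, -0.99280757, -0.62370738]), 'moment': array([-0.06111596,  0.00954003, -0.00414364]), 'width': 87.65711583826601}
top [[526.43408845   0.         322.00039422]
 [  0.         526.43408845 241.6473429 ]
 [  0.           0.           1.        ]] [ 324.66766507   42.36235182 1297.50302917] [[ 0.02555261 -0.99959801 -0.01228337]
 [-0.9837997  -0.02296397 -0.1777943 ]
 [ 0.17744075  0.01662748 -0.98399101]]
side [[466.87426168   0.         323.99847784]
 [  0.         466.87426168 236.86850192]
 [  0.           0.           1.        ]] [319.39042896 812.20898182 671.24975304] [[-0.95897608 -0.28342807 -0.00578036]
 [-0.14680355  0.51394511 -0.84516811]
 [ 0.24251515 -0.80964743 -0.53446931]]
```

View pics/top0.png

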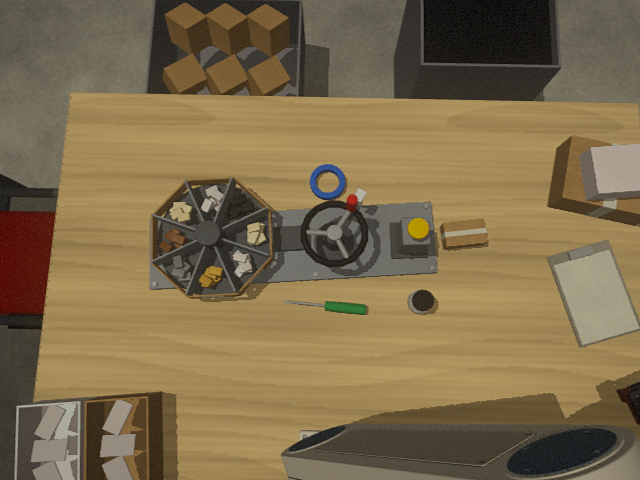

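View pics/side0.png

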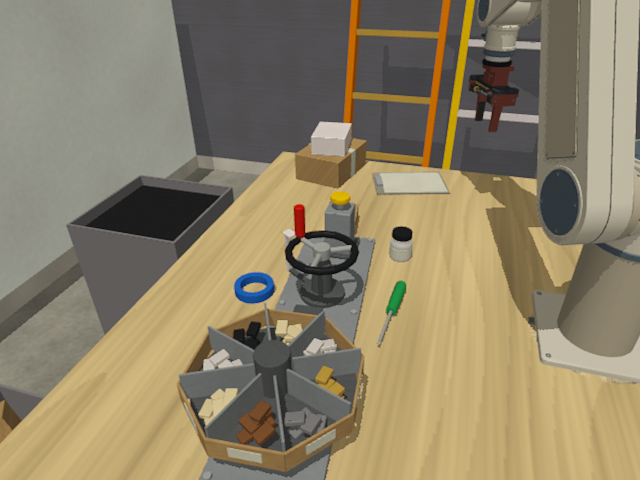

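```bash
cat > h.py <<'E'
import cv2,numpy as np
from scipy.optimize import least_squares
def cloud(im):
    K=im["camera_matrix"];R=cv2.Rodrigues(np.array(im["rvec"]))[0];t=np.array(im["tvec"]).ravel()
    v,u=np.mgrid[0:480,0:640];z=im["z_map"]
    P=np.stack([(u-K[0,2])/K[0,0]*z,(v-K[1,2])/K[1,1]*z,z],-1)
    return (P-t)@R, z>0
def masks(im):
    h=cv2.cvtColor(im["color"],cv2.COLOR_BGR2HSV);H,S,V=[h[...,i].astype(int) for i in range(3)]
    return dict(red=((H<6)|(H>174))&(S>180)&(V>90),yel=(H>22)&(H<34)&(S>200)&(V>120),blue=(H>105)&(H<125)&(S>150),
      green=(H>50)&(H<80)&(S>150),white=(S<40)&(V>170),black=(V<50))
E
cat > m.py <<'E'
from h import *
for n in("top","side"):
    im=dict(np.load(n+"0.npz"));P,ok=cloud(im);m=masks(im)
    reg=ok&(P[...,0]>150)&(P[...,0]<560)&(P[...,1]<150)&(P[...,1]>-320)&(P[...,2]<260)
    for k in m:
        if k=="black":continue
        q=P[m[k]&reg]
        if len(q): print(n,k,len(q),q.mean(0).round(1),"min",q.min(0).round(0),"max",q.max(0).round(0))
    for zl,zh,k in((198,215,"red"),(158,170,"yel"),(112,130,"white")):
        q=P[m[k]&reg&(P[...,2]>zl)&(P[...,2]<zh)]
        if len(q):print("  slice",k,len(q),np.median(q,0).round(1),q.min(0).round(0),q.max(0).round(0))
    q=P[m["black"]&reg&(P[...,2]>118)&(P[...,2]<142)&(P[...,1]>-80)]
    f=least_squares(lambda p:np.hypot(q[:,0]-p[0],q[:,1]-p[1])-p[2],[370,10,70],loss="soft_l1")
    print("  rim",len(q),f.x.round(1),q[:,2].mean())
    q=P[m["black"]&reg&(P[...,2]>65)&(P[...,2]<85)&(P[...,1]<-80)]
    if len(q):print("  jarlid",q.mean(0))
E
python3 m.py
```

```text
top yel 127 [ 552.6 -147.4  163.2] min [ 543. -168.  156.] max [ 560. -127.  168.]
top green 85 [396.7   7.7  23.7] min [383. -41.  14.] max [407.  53.  30.]
  slice yel 122 [ 553.2 -147.2  163.5] [ 543. -168.  158.] [ 560. -128.  168.]
  rim 613 [-3696431.6  -132102.6  3699299.1] 130.994200537472
  jarlid [ 415.23088154 -173.8731841    73.85319288]
side yel 77 [ 552.1 -137.3  160.6] min [ 544. -161.  150.] max [ 560. -121.  166.]
side green 322 [395.4  17.4  21.7] min [382. -35.   6.] max [409.  59.  28.]
side white 69 [ 413.3 -148.7   47.3] min [ 394. -160.   33.] max [ 436. -141.   54.]
  slice yel 57 [ 552.6 -138.1  163.3] [ 544. -161.  158.] [ 560. -121.  166.]
  rim 598 [-1566887.6    78367.2  1569357. ] 129.02055693456595
  jarlid [ 414.39033482 -162.68362161   73.50198027]
```

```bash
sed -i 's/<560/<800/' m.py; sed -i 's/\[370,10,70\]/[540,20,70]/; s/>-80)\]/>-80)\&(P[...,1]<105)]/' m.py; python3 m.py
python3 - <<'E'
from h import *
# pixel-only: project candidates; arm/table checks
for n in("top","side"):
    im=dict(np.load(n+"0.npz"));P,ok=cloud(im)
    q=P[ok&(abs(P[...,2])<25)&(P[...,0]>250)&(P[...,0]<750)&(abs(P[...,1])<500)]
    c=np.linalg.lstsq(np.c_[q[:,:2],np.ones(len(q))],q[:,2],rcond=None)[0];print(n,"table plane",c)
E
```

```text
top red 83 [ 6.149e+02 -3.000e-01  2.024e+02] min [605. -10. 145.] max [626.  10. 210.]
top yel 336 [ 564.7 -147.9  163.2] min [ 543. -171.  156.] max [ 588. -127.  170.]
top blue 432 [709.   55.   21.1] min [668.  12.   6.] max [754.  98.  30.]
top green 85 [396.7   7.7  23.7] min [383. -41.  14.] max [407.  53.  30.]
top white 76 [650.5 -22.7 121.9] min [634. -34. 117.] max [664. -11. 127.]
  slice red 77 [615.4  -0.9 204.5] [605. -10. 199.] [626.  10. 210.]
  slice yel 328 [ 564.7 -148.3  163.3] [ 543. -171.  158.] [ 588. -127.  170.]
  slice white 76 [651.3 -22.5 121.7] [634. -34. 117.] [664. -11. 127.]
  rim 997 [555.1  34.6  68.5] 130.93065920491705
  jarlid [ 415.23088154 -173.8731841    73.85319288]
side red 310 [614.2   9.9 172.6] min [605. -10. 130.] max [625.  17. 206.]
side yel 194 [ 563.9 -137.   161.4] min [ 544. -162.  150.] max [ 586. -119.  166.]
side blue 767 [708.2  65.7  15.9] min [617.  17.  -0.] max [754. 105. 124.]
side green 322 [395.4  17.4  21.7] min [382. -35.   6.] max [409.  59.  28.]
side white 139 [532.3 -80.9  82.2] min [ 394. -160.   22.] max [662.  10. 140.]
  slice red 55 [615.2   8.5 203.6] [606.  -2. 198.] [625.  15. 206.]
  slice yel 155 [ 564.6 -138.3  163.5] [ 544. -162.  158.] [ 586. -121.  166.]
  slice white 65 [649.4 -12.4 122.1] [636. -30. 117.] [662.  -2. 124.]
  rim 817 [555.4  44.3  68.8] 129.37251833884253
  jarlid [ 414.39033482 -162.68362161   73.50198027]
top table plane [ 0.00748309  0.00211883 -1.57585754]
side table plane [ 1.01634922e-02 -1.27372470e-03 -2.33174628e+00]
```

Request:
{"op": "send_rows", "data": {"rows": [[0, 0, -0.02, 0.136, -1], [0, 0, -0.02, 0.136, -1], [0, 0, 0, 0.136, -1], [0, 0, 0, 0, -1]]}}

```text
t: 0.5
ee_pos: [248.5, -573.5, 343.0]
orientation: [3.141, -0.001, 0.0]
ft_force: [0.2, -0.1, 0.1]
width: 59.3
```

```bash
cat > st.py <<'E'
from workcell import telemetry
import numpy as np
from scipy.spatial.transform import Rotation as R
o=telemetry.get_obs();print(o["t"],o["ee_pos"].round(1),R.from_rotvec(o["orientation"]).as_matrix().round(3).tolist(),o["ft_force"].round(1),o["width"],o["qpos"].round(2))
E
python3 st.py
```

```text
0.5 [ 248.5 -573.5  343. ] [[1.0, -0.0, 0.0], [-0.0, -1.0, -0.0], [0.0, 0.0, -1.0]] [ 0.2 -0.1  0.1] 59.34044563135625 [-1.18  0.38  1.59  0.    1.17  0.39]
```

Request:
{"op": "send_rows", "data": {"rows": [[0.022, -0.044, 0, 0, -1], [0.022, -0.044, 0, 0, -1], [0.022, -0.044, 0, 0, -1], [0.022, -0.044, 0, 0, -1], [0.022, -0.044, 0, 0, -1]]}}

```text
t: 1.0
ee_pos: [358.4, -351.3, 341.9]
orientation: [-3.141, -0.007, 0.001]
ft_force: [1.6, -0.7, -0.5]
width: 19.5
```

Request:
{"op": "send_rows", "data": {"rows": [[0.022, -0.044, 0, 0, -1], [0.022, -0.044, 0, 0, -1], [0.022, -0.044, 0, 0, -1], [0.022, -0.044, 0, 0, -1], [0, 0, 0, 0, -1]]}}

```text
t: 1.5
ee_pos: [447.5, -172.8, 342.1]
orientation: [-3.14, -0.017, 0.001]
ft_force: [0.0, -0.4, 0.1]
width: 0.8
```

```bash
cat > snap.py <<'E'
import sys
from workcell import get_image
import cv2,numpy as np
s=sys.argv[1]
for n in("top","side"):
    im=get_image(n);cv2.imwrite(f"pics/{n}{s}.png",im["color"]);np.savez(f"{n}{s}.npz",**im)
E
python3 st.py;python3 snap.py 1
```

```text
1.5 [ 447.5 -172.8  342.1] [[1.0, 0.011, -0.001], [0.011, -1.0, 0.002], [-0.001, -0.002, -1.0]] [ 0.  -0.4  0.1] 0.7969700037551442 [-0.39  0.16  1.9   0.    1.08  1.17]
```

View pics/top1.png

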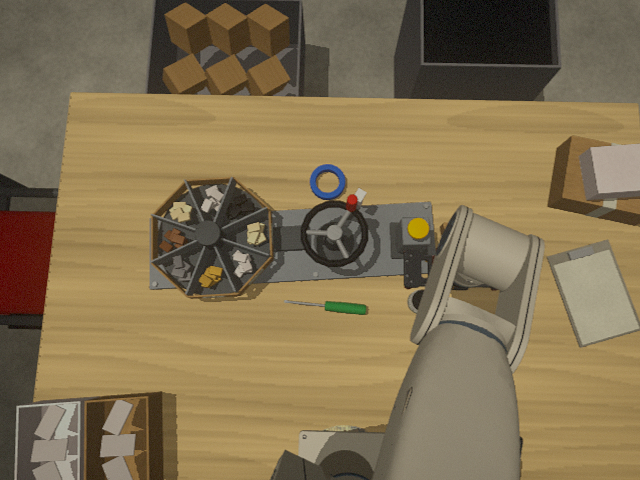

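View pics/side1.png

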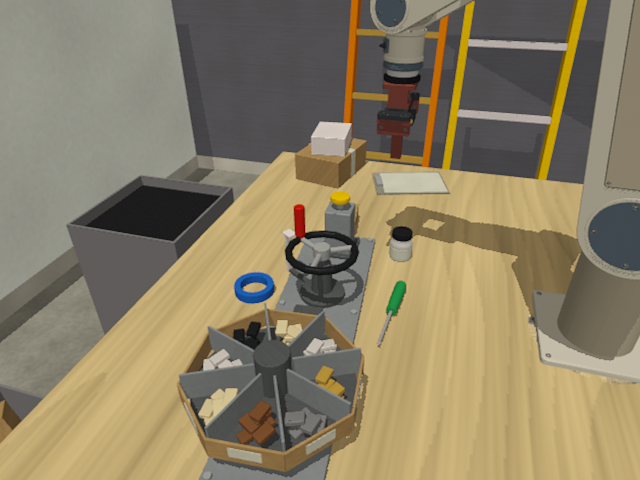

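```bash
python3 - <<'E'
from h import *
tcp=np.array([447.5,-172.8,342.1])
for n in("top","side"):
    im=dict(np.load(n+"1.npz"));P,ok=cloud(im)
    for zl,zh in((255,285),(285,320),(336,356),(356,380)):
        q=P[ok&(abs(P[...,0]-tcp[0])<130)&(abs(P[...,1]-tcp[1])<130)&(P[...,2]>zl)&(P[...,2]<zh)]
        if len(q):print(n,zl,len(q),"rel med",(np.median(q,0)-tcp).round(1),"p2",(np.percentile(q,2,axis=0)-tcp).round(1),"p98",(np.percentile(q,98,axis=0)-tcp).round(1))
E
```

```text
top 336 16 rel med [-32.2 -69.3   8.3] p2 [-33.4 -82.    1.4] p98 [12.1 77.1 13.4]
top 356 158 rel med [-27.   33.1  21.6] p2 [-33.8 -75.   14.8] p98 [26.9 85.7 37.5]
side 255 104 rel med [ -0.8   6.7 -67.7] p2 [-11.   -4.7 -79.1] p98 [ 10.8  11.2 -57.4]
side 285 152 rel med [ -0.8   9.4 -41. ] p2 [-10.9  -7.2 -56.3] p98 [ 10.8  13.6 -25. ]
side 336 253 rel med [-5.1 78.7  7.7] p2 [-32.8 -74.7   0.5] p98 [30.  81.8 13.6]
side 356 482 rel med [-13.8  80.7  25. ] p2 [-32.9 -76.6  14.5] p98 [30.3 89.1 37.5]
```

```bash
python3 - <<'E'
from h import *
tcp=np.array([447.5,-172.8,342.1])
for n in("top","side"):
    im=dict(np.load(n+"1.npz"));P,ok=cloud(im)
    for zl in range(342,440,12):
        q=P[ok&(abs(P[...,0]-tcp[0])<60)&(P[...,1]>tcp[1]+40)&(P[...,1]<tcp[1]+130)&(P[...,2]>zl)&(P[...,2]<zl+12)]-tcp
        if len(q)>3:print(n,zl,len(q),"y pct 50,90,98,100",np.percentile(q[:,1],[50,90,98,100]).round(1),"x",q[:,0].min().round(),q[:,0].max().round())
v=np.load("top1.npz")["color"][240:300,395:440]
cv2.imwrite("pics/c1.png",cv2.resize(v,None,fx=12,fy=10,interpolation=0))
E
```

```text
top 354 30 y pct 50,90,98,100 [49.2 72.7 76.2 76.9] x -34.0 27.0
top 366 26 y pct 50,90,98,100 [73.1 85.5 85.5 85.5] x -34.0 31.0
top 378 747 y pct 50,90,98,100 [69.3 83.1 85.9 86.4] x -34.0 31.0
side 342 176 y pct 50,90,98,100 [79.1 80.8 81.7 82.6] x -33.0 32.0
side 354 174 y pct 50,90,98,100 [79.2 81.5 83.1 84.3] x -33.0 32.0
side 366 188 y pct 50,90,98,100 [85.4 87.7 89.5 91.9] x -33.0 32.0
side 378 332 y pct 50,90,98,100 [77.2 87.8 89.1 89.8] x -33.0 31.0
side 390 26 y pct 50,90,98,100 [41.  42.2 42.9 42.9] x -19.0 19.0
side 402 26 y pct 50,90,98,100 [41.  42.4 42.8 42.8] x -19.0 18.0
side 414 27 y pct 50,90,98,100 [40.8 41.8 42.  42.1] x -26.0 25.0
side 426 27 y pct 50,90,98,100 [41.1 41.9 42.2 42.3] x -28.0 25.0
```

View pics/c1.png

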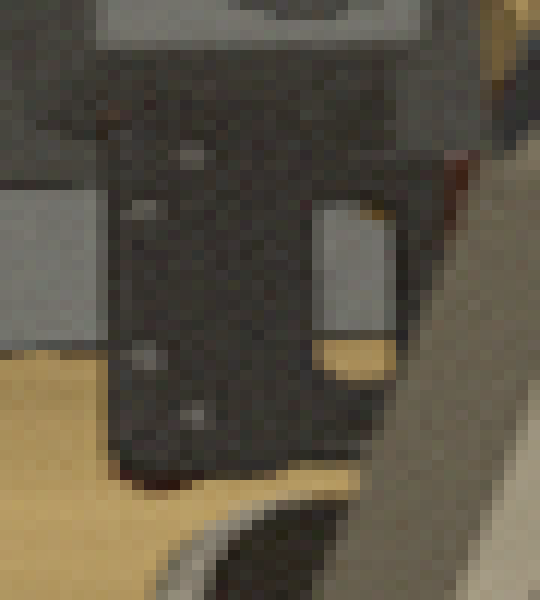

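```bash
python3 - <<'E'
from h import *
def draw(n,dy,s="0"):
    im=dict(np.load(n+s+".npz"));c=cv2.resize(im["color"],None,fx=4,fy=4,interpolation=0);a=np.linspace(0,2*np.pi,60)
    def poly(x,y,z,r,col):
        p=np.c_[x+r*np.cos(a),y+dy+r*np.sin(a),0*a+z]
        u=cv2.projectPoints(p,im["rvec"],im["tvec"],im["camera_matrix"],None)[0].reshape(-1,2)
        cv2.polylines(c,[np.int32(u*4+2)],True,col,1)
    poly(565,-148,164,24,(255,0,255));poly(615.2,-.9,205,12,(255,255,0));poly(555.1,34.6,125,78,(0,255,0));poly(555.1,34.6,125,62,(0,255,0));poly(415,-174,75,28,(255,0,255))
    return c
t=lambda dy:draw("top",dy)[160*4:310*4,290*4:450*4]
s=lambda dy:draw("side",dy)[180*4:310*4,270*4:420*4]
cv2.imwrite("pics/o1.png",cv2.resize(np.hstack([t(0),t(9)]),(800,375)))
cv2.imwrite("pics/o2.png",cv2.resize(np.hstack([s(0),s(9)]),(800,347)))
cv2.imwrite("pics/o3.png",s(0));cv2.imwrite("pics/o4.png",s(9))
E
```

```text
(no output)
```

View pics/o1.png

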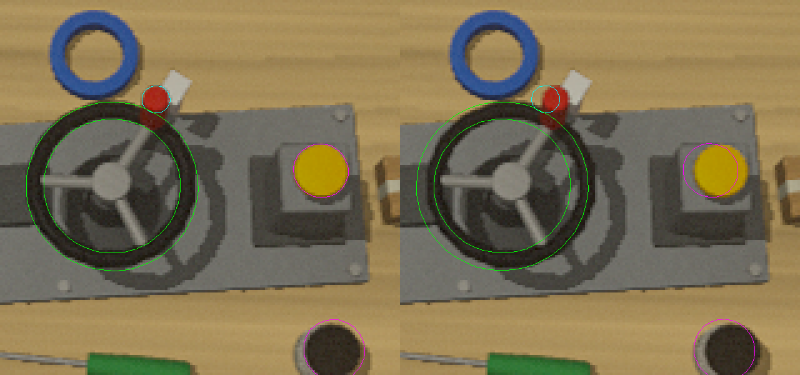

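View pics/o3.png

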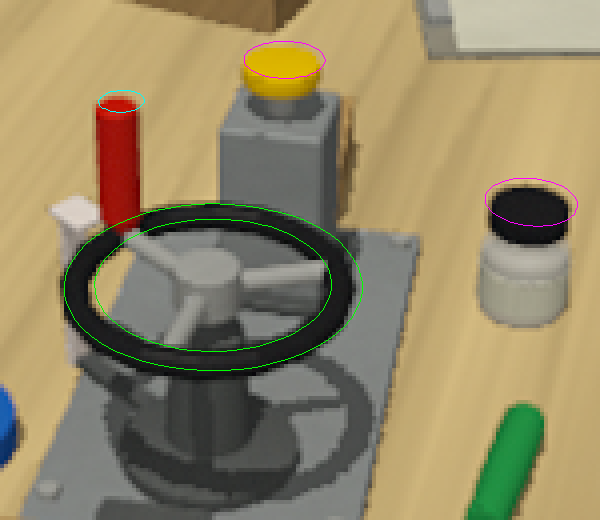

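View pics/o4.png

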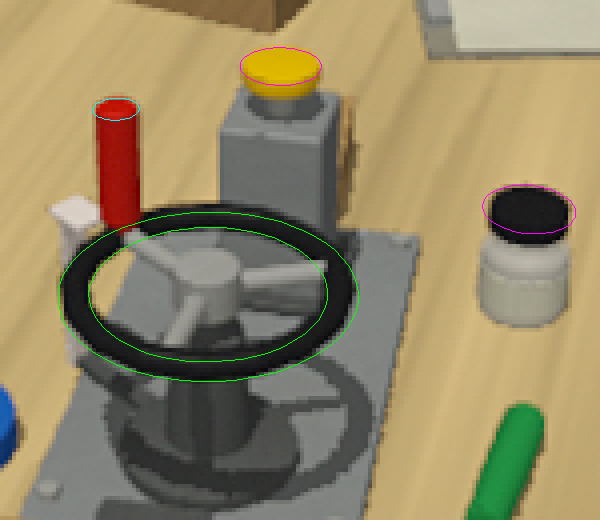

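Request:
{"op": "send_rows", "data": {"rows": [[0.034, -0.036, 0, 0.011, -1], [0.034, -0.036, 0, 0, -1], [0.034, -0.036, 0, 0, -1], [0.034, -0.036, 0, 0, -1], [0.034, -0.036, 0, 0, -1]]}}

```text
t: 2.1
ee_pos: [618.5, 0.6, 342.2]
orientation: [3.141, -0.017, -0.001]
ft_force: [0.1, -0.3, 0.1]
width: 0.3
```

Request:
{"op": "send_rows", "data": {"rows": [[0.01, -0.03, 0, 0, -1], [0, 0, 0, 0, -1]]}}

```text
t: 2.3
ee_pos: [629.1, 32.2, 341.6]
orientation: [-3.141, 0.011, 0.001]
ft_force: [-0.1, -0.7, 0.4]
width: 0.6
```

```bash
python3 st.py
```

```text
2.3 [629.1  32.2 341.6] [[1.0, -0.007, -0.001], [-0.007, -1.0, 0.0], [-0.001, -0.0, -1.0]] [-0.1 -0.7  0.4] 0.5703477355331328 [0.03 0.39 1.58 0.   1.17 1.61]
```

Request:
{"op": "send_rows", "data": {"rows": [[-0.002, -0.014, 0, -0.007, -1], [0, 0, 0.035, 0, -1], [0, 0, 0.035, 0, -1], [0, 0, 0.03, 0, -1], [0, 0, 0, 0, -1]]}}

```text
t: 2.8
ee_pos: [622.9, 43.6, 238.6]
orientation: [3.141, -0.007, -0.013]
ft_force: [-0.3, -0.0, -0.1]
width: 0.5
```

```bash
python3 st.py;python3 snap.py 2
```

```text
2.8 [622.9  43.6 238.6] [[1.0, -0.004, -0.008], [-0.004, -1.0, -0.001], [-0.008, 0.001, -1.0]] [-0.3 -0.  -0.1] 0.5393842165356758 [ 0.05  0.5   1.67 -0.    0.98  1.63]
```

View pics/side2.png

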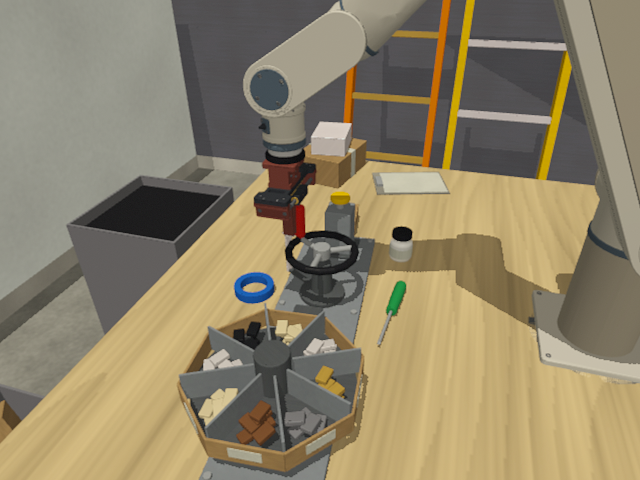

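```bash
python3 - <<'E'
from h import *
im=dict(np.load("side2.npz"));cv2.imwrite("pics/c2.png",cv2.resize(im["color"][150:280,230:380],None,fx=5,fy=4.5,interpolation=0))
P,ok=cloud(im)
print(cv2.projectPoints(np.array([[622.9,43.6,158.6],[615,2,205.]]),im["rvec"],im["tvec"],im["camera_matrix"],None)[0])
m=masks(im)["red"]&ok&(P[...,2]>140)&(P[...,2]<204)&(P[...,1]<60)&(abs(P[...,0]-615)<20);print(np.median(P[m],0))
E
```

```text
[[[290.18294297 233.83405312]]

 [[299.5517178  205.44942611]]]
[612.45278586  10.80488981 171.97573714]
```

View pics/c2.png

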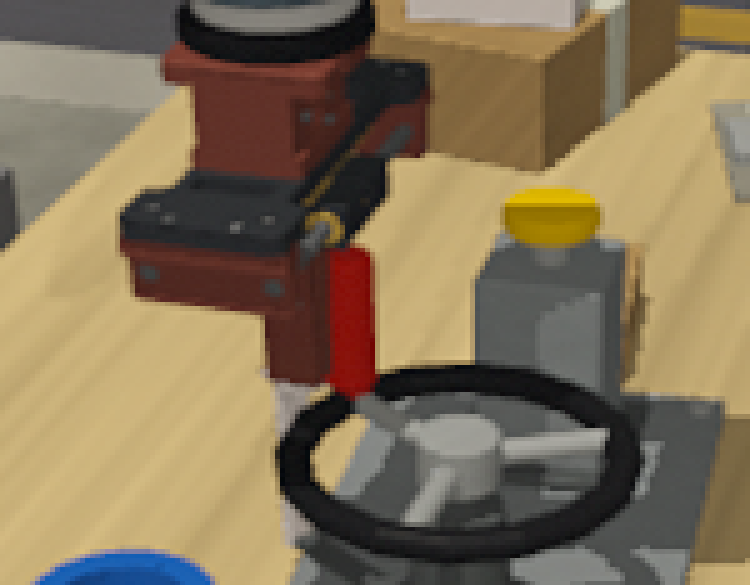

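```bash
cat > plan.py <<'E'
import numpy as np
C=np.array([555,37.]);p=np.array([623.,44.]);
for i in range(1,25):
    a=np.radians(5.6-15*i);w=C+72*np.array([np.cos(a),np.sin(a)]);d=np.round(w-p);p=p+d
    print(i,"row",d[0]/1000,-d[1]/1000,"at",p)
E
python3 plan.py
```

```text
1 row 0.003 0.019 at [626.  25.]
2 row -0.005 0.018 at [621.   7.]
3 row -0.01 0.016 at [611.  -9.]
4 row -0.014 0.013 at [597. -22.]
5 row -0.017 0.008 at [580. -30.]
6 row -0.018 0.005 at [562. -35.]
7 row -0.019 -0.001 at [543. -34.]
8 row -0.018 -0.005 at [525. -29.]
9 row -0.016 -0.01 at [509. -19.]
10 row -0.013 -0.014 at [496.  -5.]
11 row -0.008 -0.017 at [488.  12.]
12 row -0.005 -0.018 at [483.  30.]
13 row 0.001 -0.019 at [484.  49.]
14 row 0.005 -0.018 at [489.  67.]
15 row 0.01 -0.016 at [499.  83.]
16 row 0.014 -0.013 at [513.  96.]
17 row 0.017 -0.008 at [530. 104.]
18 row 0.018 -0.005 at [548. 109.]
19 row 0.019 0.001 at [567. 108.]
20 row 0.018 0.005 at [585. 103.]
21 row 0.016 0.01 at [601.  93.]
22 row 0.013 0.014 at [614.  79.]
23 row 0.008 0.017 at [622.  62.]
24 row 0.005 0.018 at [627.  44.]
```

Request:
{"op": "send_rows", "data": {"rows": [[0.003, 0.019, 0, 0, -1], [-0.005, 0.018, 0, 0, -1], [-0.01, 0.016, 0, 0, -1], [0, 0, 0, 0, -1]]}}

```text
t: 3.3
ee_pos: [612.7, -10.1, 243.9]
orientation: [3.141, -0.008, 0.001]
ft_force: [-0.7, 0.3, -0.5]
width: 0.2
```

```bash
python3 st.py;python3 snap.py 3; python3 - <<'E'
from h import *
a=cv2.imread("pics/top3.png")[130:330,200:460];b=cv2.imread("pics/side3.png")[130:330,200:460]
cv2.imwrite("pics/c3.png",cv2.resize(np.hstack([a,b]),(800,308)))
E
```

```text
3.3 [612.7 -10.1 243.9] [[1.0, -0.005, 0.0], [-0.005, -1.0, -0.001], [0.0, 0.001, -1.0]] [-0.7  0.3 -0.5] 0.21910170717974803 [-0.04  0.48  1.7  -0.    0.97  1.54]
```

View pics/c3.png

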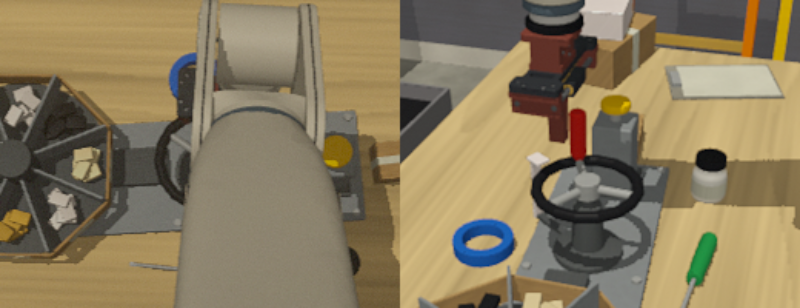

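Request:
{"op": "send_rows", "data": {"rows": [[-0.016, 0.013, 0.004, 0, -1], [-0.017, 0.008, 0, 0, -1], [-0.018, 0.005, 0, 0, -1], [-0.019, -0.001, 0, 0, -1], [0, 0, 0, 0, -1]]}}

```text
t: 3.9
ee_pos: [542.0, -32.2, 238.8]
orientation: [-3.142, 0.005, 0.003]
ft_force: [-0.5, 0.1, -0.4]
width: 0.6
```

```bash
cat > look.py <<'E'
import sys
from h import *
from workcell import get_image
n=sys.argv[1];im=get_image("side");np.savez(f"side{n}.npz",**im)
cv2.imwrite(f"pics/s{n}.png",cv2.resize(im["color"][130:330,200:460],(780,600)))
P,ok=cloud(im);m=masks(im)["red"]&ok&(P[...,2]>136)&(P[...,2]<203)&(np.hypot(P[...,0]-555,P[...,1]-45)<100)
q=P[m];print("red",len(q),np.median(q,0))
E
python3 st.py;python3 look.py 4
```

```text
3.9 [542.  -32.2 238.8] [[1.0, -0.003, -0.002], [-0.003, -1.0, 0.0], [-0.002, -0.0, -1.0]] [-0.5  0.1 -0.4] 0.5796254828046372 [-0.08  0.39  1.86 -0.    0.89  1.49]
red 287 [514.18362496  -8.79758541 171.2598488 ]
```

View pics/s4.png

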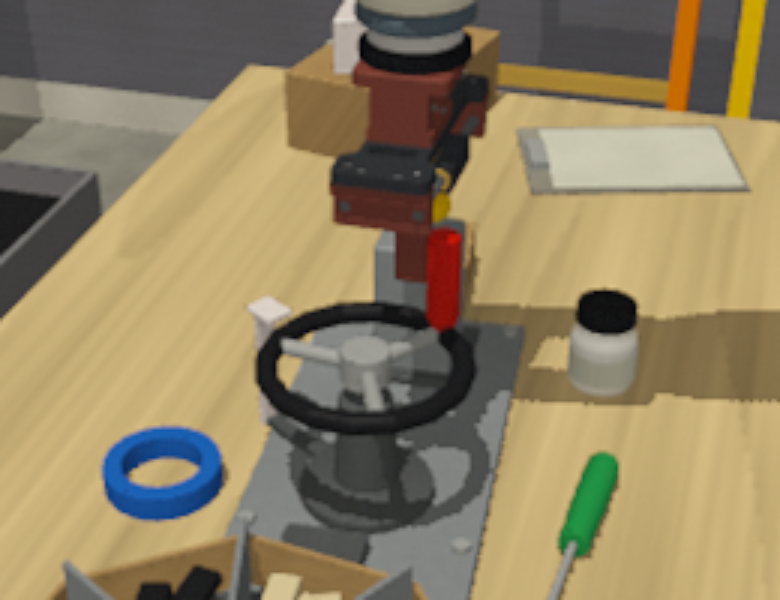

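Handle (445,280 in the crop) leads the finger as planned; continuing.

Request:
{"op": "send_rows", "data": {"rows": [[-0.018, -0.003, 0, 0, -1], [-0.015, -0.01, 0, 0, -1], [-0.013, -0.014, 0, 0, -1], [-0.008, -0.017, 0, 0, -1], [-0.005, -0.018, 0, 0, -1]]}}

```text
t: 4.45
ee_pos: [484.8, 30.2, 238.8]
orientation: [3.141, -0.005, -0.0]
ft_force: [1.2, -4.4, 0.1]
width: 0.7
```

Request:
{"op": "send_rows", "data": {"rows": [[0, 0, 0, 0, -1]]}}

```text
t: 4.55
ee_pos: [484.5, 31.4, 238.6]
orientation: [-3.141, 0.002, 0.002]
ft_force: [0.4, -0.3, -0.3]
width: 0.5
```

```bash
python3 st.py;python3 look.py 5
```

```text
4.55 [484.5  31.4 238.6] [[1.0, -0.001, -0.001], [-0.001, -1.0, 0.0], [-0.001, -0.0, -1.0]] [ 0.4 -0.3 -0.3] 0.5315005429660719 [0.04 0.31 1.98 0.   0.85 1.61]
red 319 [487.20792777  68.15683343 172.97563976]
```

View pics/s5.png

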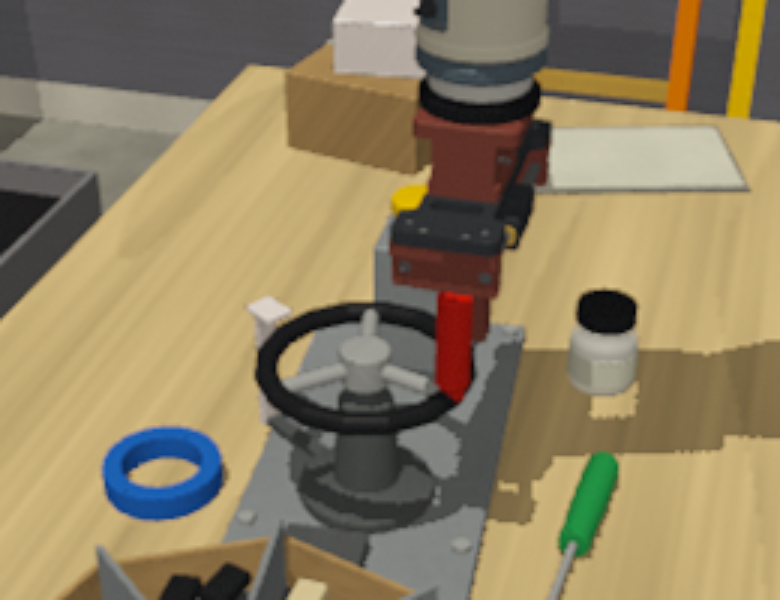

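Request:
{"op": "send_rows", "data": {"rows": [[0, -0.018, 0, 0, -1], [0.005, -0.018, 0, 0, -1], [0.01, -0.016, 0, 0, -1], [0.014, -0.013, 0, 0, -1], [0.017, -0.008, 0, 0, -1]]}}

```text
t: 5.1
ee_pos: [531.1, 103.5, 238.2]
orientation: [-3.142, 0.004, 0.005]
ft_force: [-3.5, -0.4, 1.1]
width: 0.6
```

Request:
{"op": "send_rows", "data": {"rows": [[0.018, -0.004, 0, 0, -1], [0.019, 0.001, 0, 0, -1], [0, 0, 0, 0, -1]]}}

```text
t: 5.4
ee_pos: [570.7, 105.8, 238.6]
orientation: [-3.141, 0.005, -0.003]
ft_force: [-1.5, -0.1, -0.7]
width: 0.5
```

```bash
python3 st.py;python3 look.py 6
```

```text
5.4 [570.7 105.8 238.6] [[1.0, -0.003, 0.002], [-0.003, -1.0, 0.001], [0.002, -0.001, -1.0]] [-1.5 -0.1 -0.7] 0.51602752447793 [0.16 0.44 1.78 0.   0.92 1.74]
red 198 [594.78902837 105.97038527 159.90369783]
```

View pics/s6.png

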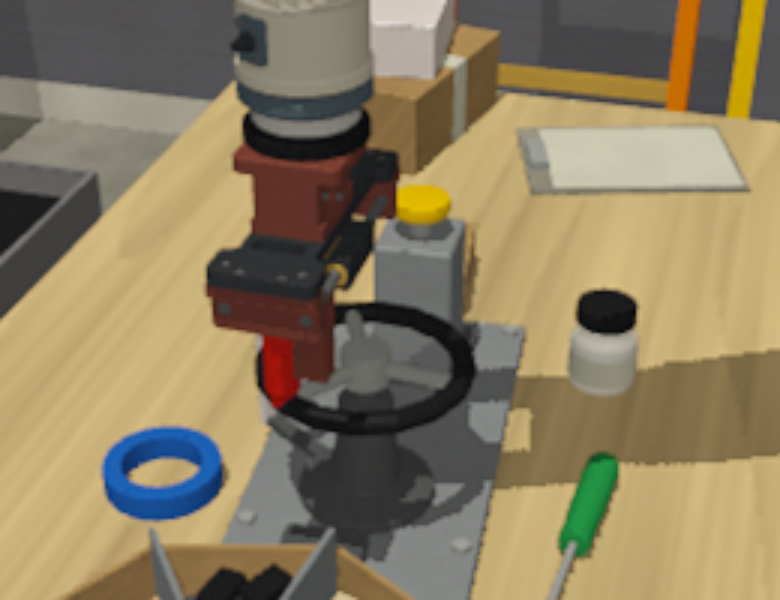

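Request:
{"op": "send_rows", "data": {"rows": [[0.017, 0.005, 0, 0, -1], [0.015, 0.009, 0, 0, -1], [0.012, 0.014, 0, 0, -1], [0.008, 0.016, 0, 0, -1], [0, 0, 0, 0, -1]]}}

```text
t: 5.95
ee_pos: [621.0, 59.2, 238.8]
orientation: [3.141, -0.008, 0.002]
ft_force: [0.1, 0.7, 0.0]
width: 0.6
```

```bash
python3 st.py;python3 snap.py 7;python3 look.py 7b
```

```text
5.95 [621.   59.2 238.8] [[1.0, -0.005, 0.001], [-0.005, -1.0, -0.001], [0.001, 0.001, -1.0]] [0.1 0.7 0. ] 0.5873319365015139 [ 0.08  0.5   1.68 -0.    0.97  1.65]
red 23 [620.68886123  42.96181469 139.75349418]
```

View pics/s7b.png

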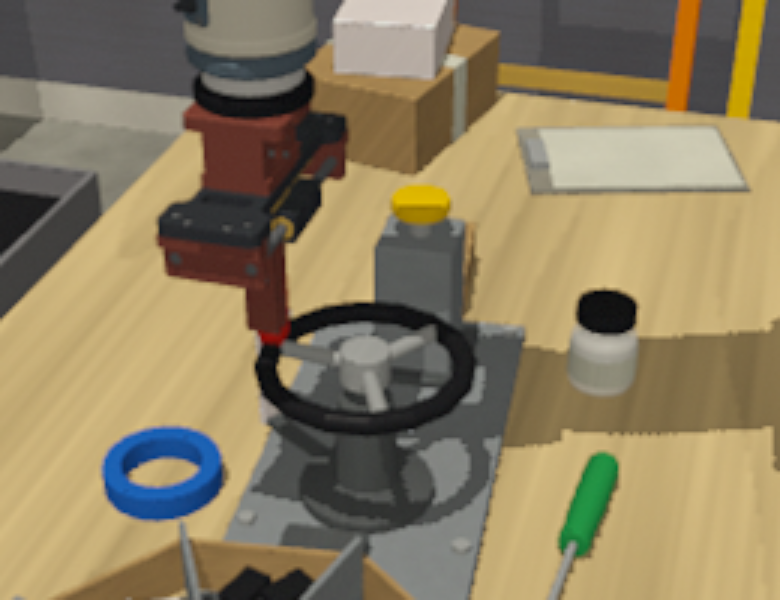

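View pics/top7.png

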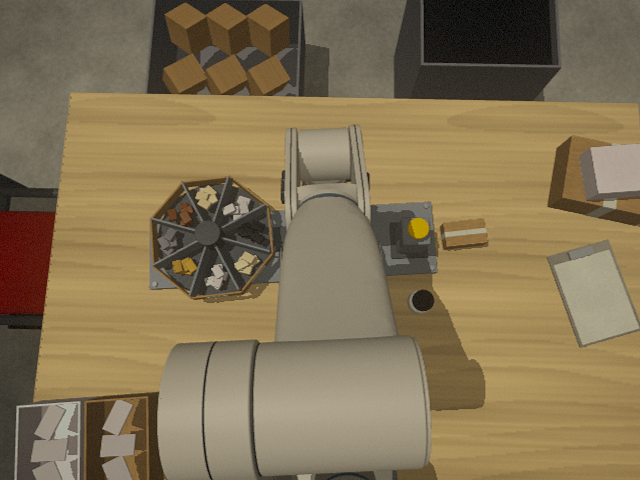

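Request:
{"op": "send_rows", "data": {"rows": [[0.003, 0.01, 0, 0, -1], [0.001, 0.009, 0, 0, -1], [0.0, 0.005, 0, 0, -1], [0, 0, 0, 0, -1]]}}

```text
t: 6.5
ee_pos: [624.0, 36.3, 238.7]
orientation: [3.141, -0.006, 0.0]
ft_force: [0.2, -0.5, -0.0]
width: 0.7
```

```bash
python3 st.py;python3 snap.py 8; python3 - <<'E'
from h import *
a=cv2.imread("pics/side0.png")[190:320,270:380];b=cv2.imread("pics/side8.png")[190:320,270:380]
cv2.imwrite("pics/c8.png",cv2.resize(np.hstack([a,b]),(800,472),interpolation=cv2.INTER_CUBIC))
E
```

```text
6.5 [624.   36.3 238.7] [[1.0, -0.004, 0.0], [-0.004, -1.0, -0.0], [0.0, 0.0, -1.0]] [ 0.2 -0.5 -0. ] 0.7181465557761632 [ 0.04  0.5   1.67 -0.    0.97  1.61]
```

View pics/c8.png

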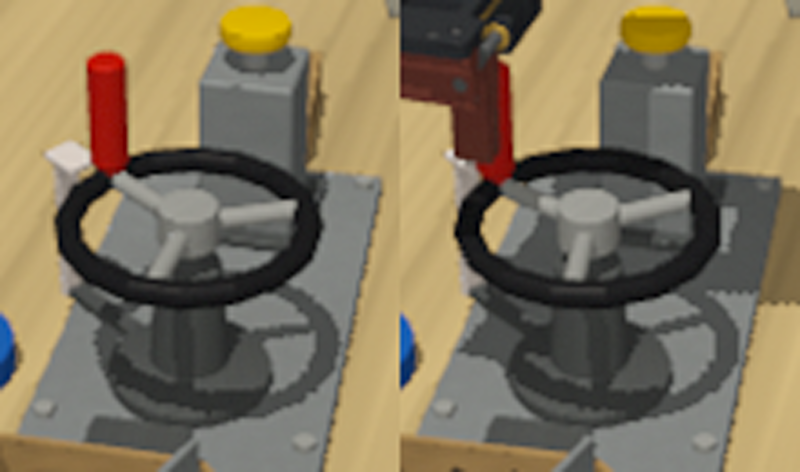

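Request:
{"op": "send_rows", "data": {"rows": [[-0.001, 0.003, 0, 0, -1], [-0.001, 0.003, 0, 0, -1], [0, 0, 0, 0, -1]]}}

```text
t: 6.9
ee_pos: [621.9, 31.1, 238.7]
orientation: [-3.142, 0.005, 0.0]
ft_force: [-1.0, 0.9, -0.4]
width: 0.1
```

Request:
{"op": "send_rows", "data": {"rows": [[0.002, -0.02, 0, 0, -1], [0.0, -0.01, -0.02, 0, -1], [0, 0, -0.04, 0, -1], [0, 0, -0.04, 0, -1], [0, 0.04, 0, 0, -1]]}}

```text
t: 7.4
ee_pos: [626.5, 23.8, 344.9]
orientation: [-3.141, -0.002, -0.016]
ft_force: [0.6, -1.1, 0.1]
width: 0.3
```

```bash
python3 st.py;python3 snap.py 9; python3 - <<'E'
from h import *
a=cv2.imread("pics/side0.png")[190:320,270:380];b=cv2.imread("pics/side9.png")[190:320,270:380]
cv2.imwrite("pics/c9.png",cv2.resize(np.hstack([a,b]),(800,472),interpolation=cv2.INTER_CUBIC))
for n in("0","9"):
    im=dict(np.load(f"side{n}.npz"));P,ok=cloud(im);m=masks(im)["red"]&ok&(P[...,2]>136)&(P[...,2]<206)&(np.hypot(P[...,0]-555,P[...,1]-42)<90)
    q=P[m];v,u=np.nonzero(m);print(len(q),q.mean(0),u.mean(),v.mean())
E
```

```text
7.4 [626.5  23.8 344.9] [[1.0, 0.001, 0.01], [0.001, -1.0, 0.001], [0.01, -0.001, -1.0]] [ 0.6 -1.1  0.1] 0.3380311803938464 [0.02 0.38 1.59 0.   1.16 1.59]
300 [614.20153696  10.01020291 173.94286669] 299.16333333333336 220.09333333333333
291 [617.44178075  16.022886   174.83142315] 296.7594501718213 220.9037800687285
```

View pics/c9.png

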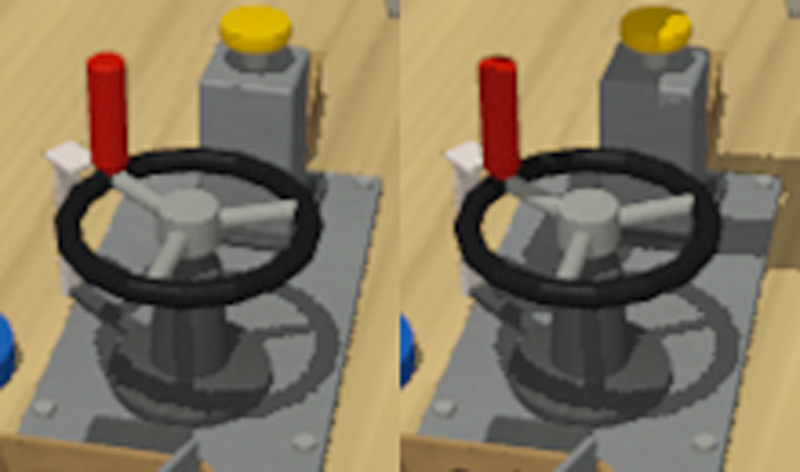

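Request:
{"op": "send_rows", "data": {"rows": [[0, -0.033, 0, 0, -1], [0, 0, 0.04, 0, -1], [0, 0, 0.04, 0, -1], [0, 0, 0.025, 0, -1], [-0.004, 0.015, 0, 0, -1]]}}

```text
t: 8.0
ee_pos: [617.6, 39.9, 229.3]
orientation: [3.141, -0.002, -0.012]
ft_force: [0.3, -0.8, 0.2]
width: 0.7
```

Request:
{"op": "send_rows", "data": {"rows": [[0, 0, 0, 0, -1]]}}

```text
t: 8.1
ee_pos: [619.4, 37.7, 233.5]
orientation: [3.141, -0.006, -0.003]
ft_force: [1.0, -0.1, 1.1]
width: 0.3
```

Request:
{"op": "send_rows", "data": {"rows": [[0, 0.004, -0.005, 0, -1], [0, 0.004, 0, 0, -1], [-0.001, 0.002, 0, 0, -1], [0, 0.001, 0, 0, -1], [0, 0, 0, 0, -1]]}}

```text
t: 8.6
ee_pos: [619.3, 28.4, 239.5]
orientation: [-3.141, 0.005, -0.002]
ft_force: [0.4, 3.6, 3.8]
width: 0.2
```

Request:
{"op": "send_rows", "data": {"rows": [[0.0, -0.02, 0, 0, -1], [0.0, -0.01, -0.02, 0, -1], [0, 0, -0.04, 0, -1], [0, 0, -0.04, 0, -1], [0, 0, 0, 0, -1]]}}

```text
t: 9.1
ee_pos: [621.2, 58.4, 344.3]
orientation: [-3.142, 0.004, -0.014]
ft_force: [0.1, 0.5, 0.3]
width: 0.6
```

Request:
{"op": "send_rows", "data": {"rows": [[0.0, 0.045, 0, 0, -1], [0.0, 0, 0, 0, -1]]}}

```text
t: 9.3
ee_pos: [618.4, 10.1, 338.0]
orientation: [3.14, -0.008, -0.002]
ft_force: [0.6, 0.3, -0.1]
width: 0.6
```

```bash
cat > cmp.py <<'E'
import sys
from h import *
for n in("0",sys.argv[1]):
  for c in ("side","top"):
    im=dict(np.load(f"{c}{n}.npz"));P,ok=cloud(im);m=masks(im)["red"]&ok&(P[...,2]>(136 if c=="side" else 198))&(P[...,2]<210)&(np.hypot(P[...,0]-555,P[...,1]-42)<90)
    q=P[m];v,u=np.nonzero(m)
    if len(q):print(n,c,len(q),q.mean(0).round(2),u.mean().round(2),v.mean().round(2))
E
python3 st.py;python3 snap.py 10; python3 cmp.py 10
```

```text
9.3 [618.4  10.1 338. ] [[1.0, -0.005, -0.001], [-0.005, -1.0, -0.002], [-0.001, 0.002, -1.0]] [ 0.6  0.3 -0.1] 0.5735051788583109 [-0.    0.38  1.61 -0.    1.15  1.57]
0 side 300 [614.2   10.01 173.94] 299.16 220.09
0 top 77 [615.2   -0.89 204.18] 351.95 199.39
10 side 292 [615.98  13.82 174.61] 297.76 220.58
```

Request:
{"op": "send_rows", "data": {"rows": [[0, -0.045, 0, 0, -1], [0, 0, 0.04, 0, -1], [0, 0, 0.04, 0, -1], [0, 0, 0.018, 0, -1], [0, 0.015, 0, 0, -1]]}}

```text
t: 9.9
ee_pos: [616.9, 44.9, 236.8]
orientation: [3.142, -0.001, -0.011]
ft_force: [-0.0, -0.5, 0.1]
width: 0.1
```

Request:
{"op": "send_rows", "data": {"rows": [[0, 0, 0, 0, -1]]}}

```text
t: 10.0
ee_pos: [619.0, 42.3, 240.5]
orientation: [3.141, -0.006, -0.002]
ft_force: [-0.4, -0.2, 0.6]
width: 0.5
```

Target y ≈ 25.

Request:
{"op": "send_rows", "data": {"rows": [[-0.001, 0.006, 0, 0, -1], [0, 0.005, 0, 0, -1], [0, 0.003, 0, 0, -1], [0, 0.002, 0, 0, -1], [0, 0, 0, 0, -1]]}}

```text
t: 10.5
ee_pos: [618.3, 27.2, 241.4]
orientation: [-3.141, 0.005, -0.002]
ft_force: [0.9, 1.4, 0.1]
width: 0.6
```

Request:
{"op": "send_rows", "data": {"rows": [[0, 0.001, 0, 0, -1], [0, 0.001, 0, 0, -1], [0, 0, 0, 0, -1]]}}

```text
t: 10.8
ee_pos: [618.1, 25.5, 240.9]
orientation: [-3.141, 0.005, -0.001]
ft_force: [0.9, 3.9, 3.4]
width: 0.4
```

```bash
python3 st.py
```

```text
10.8 [618.1  25.5 240.9] [[1.0, -0.003, 0.0], [-0.003, -1.0, 0.0], [0.0, -0.0, -1.0]] [0.9 3.9 3.4] 0.4025159709796953 [0.02 0.49 1.69 0.   0.97 1.6 ]
```

Request:
{"op": "send_rows", "data": {"rows": [[0.0, -0.02, 0, 0, -1], [0.0, -0.01, -0.02, 0, -1], [0, 0, -0.045, 0, -1], [0, 0, -0.045, 0, -1], [-0.01, 0.04, 0, 0, -1]]}}

```text
t: 11.3
ee_pos: [611.2, 17.5, 356.9]
orientation: [-3.141, -0.002, -0.017]
ft_force: [0.1, -0.8, -0.2]
width: 0.3
```

Request:
{"op": "send_rows", "data": {"rows": [[-0.01, 0.045, 0, 0, -1], [-0.01, 0.045, 0, 0, -1], [-0.02, 0.045, 0, 0, -1], [-0.02, 0.045, 0, 0, -1], [-0.02, 0.045, 0, 0, -1]]}}

```text
t: 11.8
ee_pos: [525.7, -211.3, 350.1]
orientation: [3.141, -0.005, -0.002]
ft_force: [1.1, -0.5, -0.5]
width: 0.4
```

Request:
{"op": "send_rows", "data": {"rows": [[-0.01, 0.045, 0, 0, -1], [0, 0, 0, 0, -1]]}}

```text
t: 12.0
ee_pos: [515.2, -259.1, 350.2]
orientation: [3.14, -0.013, -0.002]
ft_force: [0.1, 0.3, -1.1]
width: 0.7
```

```bash
python3 st.py;python3 snap.py 11; python3 cmp.py 11;python3 - <<'E'
from h import *
r=[np.hstack([cv2.imread(f"pics/top{n}.png")[170:285,290:450]for n in("0","11")])]
cv2.imwrite("pics/c11.png",cv2.resize(r[0],(800,288),interpolation=cv2.INTER_CUBIC))
E
```

```text
12.0 [ 515.2 -259.1  350.2] [[1.0, -0.008, -0.001], [-0.008, -1.0, -0.002], [-0.001, 0.002, -1.0]] [ 0.1  0.3 -1.1] 0.6515162591013348 [-0.49  0.3   1.69 -0.    1.15  1.09]
0 side 300 [614.2   10.01 173.94] 299.16 220.09
0 top 77 [615.2   -0.89 204.18] 351.95 199.39
11 side 295 [614.81  10.99 174.77] 298.73 219.94
11 top 79 [6.1571e+02 4.0000e-02 2.0384e+02] 351.51 199.19
```

View pics/c11.png

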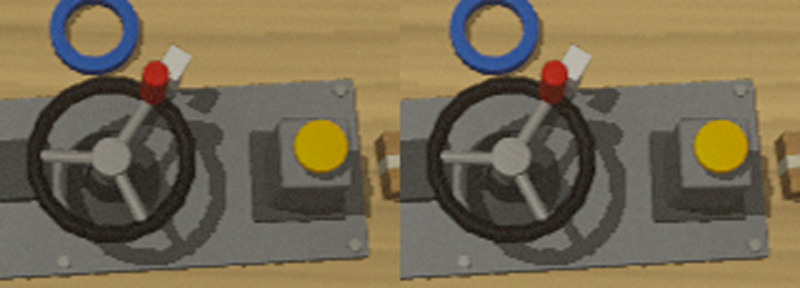

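Request:
{"op": "send_rows", "data": {"rows": [[0.017, -0.038, 0, 0, -1], [0.017, -0.038, 0, 0, -1], [0.015, -0.037, 0, 0, -1], [0, 0, 0.04, 0, -1], [0, 0, 0.03, 0, -1]]}}

```text
t: 12.6
ee_pos: [566.9, -138.3, 279.6]
orientation: [3.141, 0.003, 0.0]
ft_force: [0.3, -0.1, -0.9]
width: 0.8
```

Request:
{"op": "send_rows", "data": {"rows": [[0, 0, 0.01, 0, -1], [0, 0, 0, 0, -1]]}}

```text
t: 12.8
ee_pos: [565.9, -140.2, 269.2]
orientation: [-3.141, 0.003, 0.005]
ft_force: [0.8, 0.1, 0.0]
width: 0.5
```

```bash
python3 st.py;python3 snap.py 12; python3 - <<'E'
from h import *
b=cv2.imread("pics/side12.png")[100:290,270:420]
cv2.imwrite("pics/c12.png",cv2.resize(b,(474,600),interpolation=cv2.INTER_CUBIC))
E
```

```text
12.8 [ 565.9 -140.2  269.2] [[1.0, -0.002, -0.003], [-0.002, -1.0, 0.001], [-0.003, -0.001, -1.0]] [0.8 0.1 0. ] 0.4619426754637802 [-0.26  0.4   1.75 -0.    0.99  1.31]
```

View pics/c12.png

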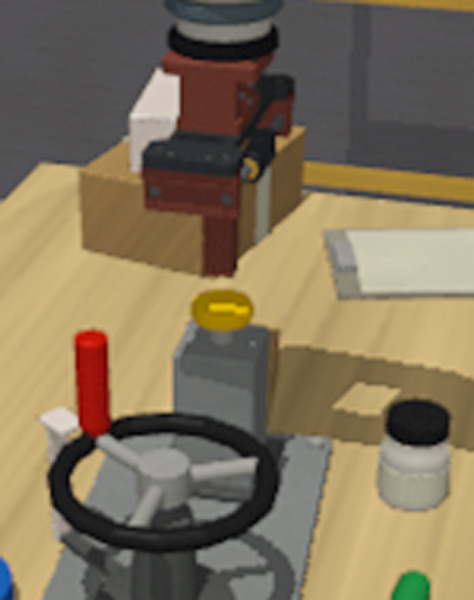

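Finger is over the button; shift 5 mm right and press slowly.

Request:
{"op": "send_rows", "data": {"rows": [[-0.001, 0.005, 0.01, 0, -1], [0, 0, 0.01, 0, -1], [0, 0, 0.005, 0, -1], [0, 0, 0.005, 0, -1], [0, 0, 0.003, 0, -1]]}}

```text
t: 13.4
ee_pos: [565.1, -146.9, 237.5]
orientation: [3.141, -0.005, -0.001]
ft_force: [-2.4, -0.5, 4.2]
width: 0.6
```

Request:
{"op": "send_rows", "data": {"rows": [[0, 0, 0.003, 0, -1], [0, 0, 0.002, 0, -1]]}}

```text
t: 13.6
ee_pos: [565.2, -146.8, 232.6]
orientation: [3.141, -0.005, -0.001]
ft_force: [-2.8, -2.1, 4.5]
width: 0.3
```

Request:
{"op": "send_rows", "data": {"rows": [[0, 0, 0.001, 0, -1], [0, 0, 0.001, 0, -1]]}}

```text
t: 13.8
ee_pos: [565.4, -146.6, 230.7]
orientation: [3.141, -0.005, 0.0]
ft_force: [-3.4, -2.8, 4.3]
width: 0.4
```

Request:
{"op": "send_rows", "data": {"rows": [[0, 0, 0.001, 0, -1], [0, 0, 0.001, 0, -1]]}}

```text
t: 14.0
ee_pos: [565.6, -146.7, 230.1]
orientation: [3.141, -0.005, 0.0]
ft_force: [-9.3, -0.4, 24.0]
width: 0.6
```

Request:
{"op": "send_rows", "data": {"rows": [[0, 0, 0, 0, -1], [0, 0, -0.02, 0, -1], [0, 0, -0.04, 0, -1], [0, 0, -0.045, 0, -1], [-0.01, 0.04, 0, 0, -1]]}}

```text
t: 14.5
ee_pos: [559.2, -184.7, 339.9]
orientation: [3.14, 0.002, 0.018]
ft_force: [0.3, -1.0, 0.1]
width: 0.7
```

Request:
{"op": "send_rows", "data": {"rows": [[-0.015, 0.045, 0, 0, -1], [-0.015, 0.045, 0, 0, -1], [-0.015, 0.045, 0, 0, -1], [0, 0, 0, 0, -1], [0, 0, 0, 0, -1]]}}

```text
t: 15.0
ee_pos: [509.7, -322.0, 333.3]
orientation: [-3.141, 0.009, -0.001]
ft_force: [0.7, -0.6, 0.6]
width: 0.2
```

```bash
python3 st.py;python3 snap.py 13; python3 cmp.py 13;python3 - <<'E'
from h import *
for n in("0","13"):
  for c in("top","side"):
    im=dict(np.load(f"{c}{n}.npz"));P,ok=cloud(im);M=masks(im)
    def s(k,x,y,r):
        q=P[M[k]&ok&(np.hypot(P[...,0]-x,P[...,1]-y)<r)];print(n,c,k,len(q),np.median(q,0).round(1) if len(q) else None)
    s("yel",565,-145,40);s("blue",709,58,70);s("green",396,10,80);s("black",415,-170,35)
a,b=[cv2.imread(f"pics/{c}13.png")for c in("top","side")]
cv2.imwrite("pics/c13.png",cv2.resize(np.hstack([a[120:330,280:500],b[170:330,230:420][:, :].repeat(1,0) if 0 else cv2.resize(b[160:360,210:430],(220,210))]),(800,382),interpolation=cv2.INTER_CUBIC))
E
```

```text
15.0 [ 509.7 -322.   333.3] [[1.0, -0.006, 0.001], [-0.006, -1.0, 0.001], [0.001, -0.001, -1.0]] [ 0.7 -0.6  0.6] 0.21212911647368848 [-0.58  0.36  1.65  0.    1.13  0.99]
0 side 300 [614.2   10.01 173.94] 299.16 220.09
0 top 77 [615.2   -0.89 204.18] 351.95 199.39
13 side 295 [614.8   10.99 174.75] 298.73 219.95
13 top 79 [6.1545e+02 2.5000e-01 2.0436e+02] 351.42 199.24
0 top yel 336 [ 564.7 -148.2  163.3]
0 top blue 432 [708.3  54.4  21.1]
0 top green 85 [397.1   7.   24. ]
0 top black 143 [ 416.5 -174.    73.9]
0 side yel 194 [ 563.5 -135.   163. ]
0 side blue 766 [708.3  67.4  18.6]
0 side green 322 [395.   19.4  23.2]
0 side black 230 [ 413.8 -159.5   74.2]
13 top yel 324 [ 564.8 -148.2  149.5]
13 top blue 426 [708.   54.4  21.4]
13 top green 75 [396.4  11.4  24.3]
13 top black 114 [ 414.1 -174.1   74.6]
13 side yel 200 [ 563.6 -134.9  148.9]
13 side blue 763 [708.   68.   18.3]
13 side green 320 [395.1  18.   23. ]
13 side black 230 [ 414.1 -158.    74. ]
```

View pics/c13.png

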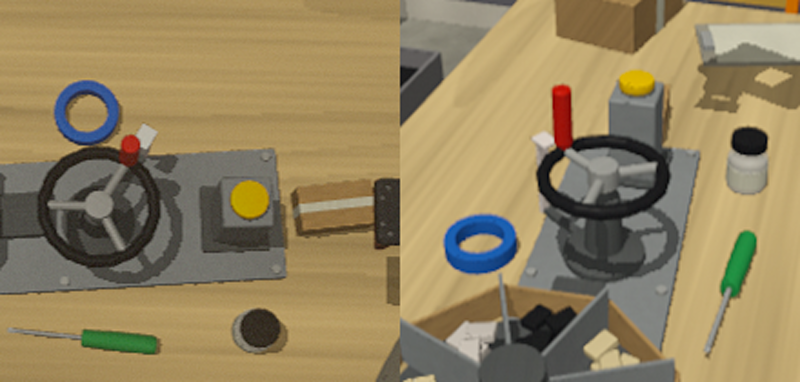

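```bash
python3 -c "
from workcell import ctrl;print(ctrl.close_job())"
```

```text
the job is handed in; nothing more can be done
None
```

I pushed the wheel handle clockwise through one full turn with the closed fingertips, never gripping it. I then pressed the yellow lock button down, moved clear and handed the job in at about 15 s.

**Last checks**
- **Handle:** it stops about 1.1 mm short of where it started, roughly 0.9° of the turn. Both cameras agree. I left this small shortfall rather than nudge again and risk going past the mark.
- **Lock button:** its top measures 149.5 mm in the top camera and 148.9 mm in the side camera, against 150 mm when fully down. The force rose to 24 N when the button met its stop.
- **Loose items:** the tape roll and jar measure where they were, within about 2.5 mm. The screwdriver reads within about 1.5 mm in the side camera but differs by 4.4 mm in y in the top camera. I put that down to a change in which pixels were picked up, since nothing went near it. I only looked at the carton in the pictures, and it appears unmoved.
- **Carousel:** it turned only through the wheel, and the arm never came down onto it.

**Disagreement between cameras:** the raw positions differed by about 10 mm in y. Much of that came from the side camera seeing the near faces of objects, and about 5 mm was left over. I checked both cameras against the gripper, used a compromise position, and judged the handle's final position by comparing pictures from the same camera.

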